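Dip-check a canister with a collared gauge

TASK

Push the tote along the rollers, without lifting it off them, until it is fully home against the end stop of the blue station bay; then take the gauge from its cradle, insert it into the yellow guide tube until its collar stops on the rim, and let it stay there a moment. Withdraw it and present it for reading: hold the gauge level, with its tip above the middle of the white reading plate, at least a hand's width above the plate but not over 30 cm, touching nothing else, and finish while still holding it there, at rest. The tote stays home in the bay and the other things on the bench stay where they are.

Things in the scene. Friction and masses are not known exactly. Their poses are not given: they have to be found in the camera images.
- conveyor: Fixed roller run, 460 mm long, origin under its middle, z up. 13 free-turning steel rollers (32 mm dia, axes along x, tops 46 mm above the bench) between aluminium rails 160 mm apart, rail tops at 66 mm. The -y end is the blue-walled station bay (walls 86 mm high) closed by a blue end stop (100 mm high). Roller friction is slight but a tote stays where it is left.
- bay (a point): Centre of the station bay, on the plane of the rollers' tops; axes as the conveyor: y runs along the row away from the end stop, whose face lies at y = -80 mm; z up. The rollers go on to y = +355 mm. With the tote fully home against the stop, the tube mouth is at y = 0 here, 125 mm up (side play 5 mm).
- tote: Open grey box, 150 mm wide (x), 160 mm long (y, along the row, axes as the conveyor), walls 70 mm high, loose on the rollers; in it, fixed, an aluminium canister (112 mm dia, black lid 96 mm above the underside) with an upright yellow guide tube. One rigid body, 0.5 to 1 kg. Origin: centre of its underside.
- tube_mouth (a point): Centre of the rim plane of the yellow guide tube in the middle of the tote, 125 mm above its underside; z is the tube's axis, up. Bore 17 mm dia, widening like a funnel over the last 10 mm to 29 mm at the rim (35 mm outside). Free depth over 105 mm.
- tote_push (a point): Middle of the outer face of the tote's rear wall, which faces away from the end stop, 35 mm above its underside; axes as the tote. Pushing here along -y rolls the tote to the bay.
- gauge: The gauge, one straight rigid piece (0.13 kg), origin at the tip, z towards the handle: steel rod 12 mm dia with red rings, at 100 mm the black collar (40 mm dia, 8 mm thick), then an orange handle. At the start it lies in its cradle at 45 degrees, handle up, its y axis level; it lifts out straight up.
- gauge_grip (a point): Centre of the gauge's orange handle, 147 mm from the tip: a bar 14 x 14 mm (flats square to the gauge's x and y), 78 mm long along z. Axes as the gauge.
- gauge_tip (a point): End of the gauge's steel rod, on its axis; axes as the gauge (z towards the handle).
- gauge_collar (a point): Centre of the collar's underside (the face towards the tip), 100 mm from the tip; axes as the gauge. It meets the tube's rim when the gauge is fully inserted.
- cradle: Fixed blue sloping cradle on a black base 130 x 70 mm; origin under the base's centre, z up. A trough 90 mm long, open on top, slopes up 45 degrees towards +x and holds the rod; the collar rests on its upper end. Cradle about 105 mm high; at the start the handle's centre is at x = +54 mm, 134 mm up.
- plate: Fixed round white reading plate with a black rim, 110 mm dia, 6 mm high; origin under its centre, on the bench.
- wash_bottle_a: White wash bottle, 64 mm dia, 180 mm high; a bystander, loose on the bench; origin at its underside.
- wash_bottle_b: White wash bottle, 64 mm dia, 180 mm high; a bystander, loose on the bench; origin at its underside.
- amber_bottle: Amber glass bottle with blue cap, 72 mm dia, 150 mm high; a bystander, loose on the bench; origin at its underside.
- beaker: Glass beaker, 70 mm dia, 80 mm high; a bystander, loose on the bench; origin at its underside.
- cylinder_glass: Glass measuring cylinder on a blue foot 60 mm dia, 170 mm high; a bystander, loose on the bench; origin at its underside.
- tip_box: Blue pipette-tip box 80 x 110 x 55 mm; a bystander, loose on the bench; origin at its underside.
- spatula: Spatula with black handle, 160 mm long, lying along its x; a bystander, loose on the bench; origin at its underside.
There are look-alikes about, which are no part of the job. Several things look just like the cradle: the one meant starts farthest from the robot's base.

How it is judged:
By the outcome, as a careful person would: the job done as asked, in the order asked, and still so for the second after the job is handed in, while the arm keeps its last pose, push and grip.
It also fails if it takes over 72 s, if anything falls off the work surface, if the arm or the gripper's body presses on something with over 40 N, if the wrist force passes 120 N, or if a joint passes its speed limit or range.

ROBOT

A 6-joint arm with a two-finger parallel gripper is mounted at the origin on the work surface. World frame = base frame: x ahead of the robot, y to its left, z up, the work surface at z = 0. Lengths are in m, angles in degrees, forces in N, time in s.
With the tool pointing down it reaches from about 0.3 to 0.75 m from the base axis. Payload 8.5 kg.
Tool frame: the origin (TCP) lies on the mounting face of the last link; the fingertips stand tip_extent ahead of it and the grasp point (between the pads) lies 155 mm ahead of it (tip_extent is the distance from the TCP to the fingertips, in m); z points along the fingers, y is the line along which they close (so a half turn about z gives the same grasp; the last joint's range is limited). The gripper opens to 85 mm and grips with 20 to 120 N. Pads are 22 mm wide; open, the fingers measure 114 mm over their backs; the gripper's body (76 mm by 85 mm) begins 54 mm behind the grasp point. The pads swing forward as they close: fully open they stand 13 mm farther back than shut.
Start: joints at [-82.237, 21.807, 74.336, -0, 83.858, -12.336], TCP at [0.189, -0.516, 0.405] pointing down, gripper open.
Joint ranges: [-178.18, 178.18], [-50.72, 133.34], [12.68, 142.11], [-81.47, 261.47], [9.98, 163.14], [-165.26, 165.26]. Speed limits (degrees/s): [136.94, 136.94, 180, 180, 180, 180].

INTERFACE

Orientations are given as a 3x3 rotation matrix whose columns are the frame's x, y, z axes.
In Python, from rig import observe, get_image, camera_params, close_job, tip_extent gives the robot as it stands.
- The arm moves only by the shell command python3 -m creep 'ROWS' [FORCE]. ROWS is JSON, a list of rows, each an object with "jaw": the gripper's target within -1 to 1 (shut at 1, half-way at 0, fully open at -1); "travel": the shift along the world's x, y, z in mm, a list of three; "roll": the turn about the world's z in rad. A call has 1 to 12 rows; each row is the pose to reach, as a shift and turn from the pose commanded when the call began; what a row does not reach only later rows make up. A row lasts 1/10 s, in which the tool goes at most 50 mm and 8.59 degrees, less where a joint would pass 70% of its speed; a pose out of reach is approached as far as the arm can. A call with a gripper value outside its range is refused whole. The fingers move at their own pace and stop on an object; FORCE is the grip in N (left out, the last holds). Time passes only in rows, so rows that repeat a pose let the fingers close. It gives the time, the measured TCP pose, the force, the opening and the grip force at its end, in the units of the state.
- observe(): the state, without advancing time (a new reading comes with each control period).
- get_image(name): name is "scene" or "top" or "wrist"; returns (picture, depth): 420x560x3 uint8, red, green, blue; 420x560 float32, m along the optical axis (not along the pixel's ray), 0 where there is no reading.
- camera_params(name): a dict with "mtx" (3x3 intrinsics, pixels), "dist_coeffs" ([k1, k2, p1, p2, k3] as OpenCV has them; the pictures are not rectified), "extrinsics" (4x4, takes a point from camera to world coordinates). Camera axes: x right, y down, z forward; pixel columns grow to the right and rows downward; lengths in m; the calibration is good to about 2 mm. A picture is of the moment at which its call begins: read the wrist's pose just before it. camera_params takes no time and is no camera call; for the wrist camera it gives the pose at the moment of the call.
- close_job(): hands the job in; it is judged then, once.
The state is a dict: "time_s": time; "q": joint angles; "qvel": joint speeds; "joint_efforts": joint torques, N m; "position": TCP position; "tool_rot": TCP orientation; "ft_force": force on the tool from outside, world axes, zero at the start; "wrist_torque": the same for the moment, N m; "grip_width": finger opening in m; "gripper_force": force on a finger pad.
Only numpy, scipy, OpenCV 4.12 (cv2) and the standard library are available. Lean on these libraries where they do the work, as an engineer would, in place of code of your own. Each camera call takes 0.05 s, during which the arm holds its last target. There are 200 camera calls.

## Working session

There is one attempt and no reset: what is moved stays moved. The work goes in short steps, Python scripts to look and compute and a shell command to move; the robot and the scene stay as the last step left them, time stands still between calls to the robot, and variables do not carry over. Pictures are saved under pics/ and viewed, at most 10 in all, crops included, and the job is handed in when it is done.

```bash
mkdir -p pics
cat > h.py <<'E'
import numpy as np, cv2
from rig import observe, get_image, camera_params, close_job, tip_extent
def snap(n,f):
    p=camera_params(n); im,d=get_image(n); cv2.imwrite(f'pics/{f}.png',im[:,:,::-1]); np.savez(f'pics/{f}.npz',im=im,d=d,K=p['mtx'],D=p['dist_coeffs'],E=p['extrinsics'])
def load(f): return np.load(f'pics/{f}.npz')
def w(s,u,v,z=None,r=1):
    q=cv2.undistortPoints(np.array([[[u,v]]],float),s['K'],s['D'])[0,0]; ray=np.array([*q,1.]); E=s['E']
    if z is None:
        a=s['d'][int(v)-r:int(v)+r+1,int(u)-r:int(u)+r+1]; t=np.median(a[a>0])
    else: t=(z-E[2,3])/(E[:3,:3]@ray)[2]
    return E[:3,:3]@(ray*t)+E[:3,3]
def cloud(s):
    d=s['d']; h,wd=d.shape; v,u=np.mgrid[:h,:wd]
    q=cv2.undistortPoints(np.stack([u,v],-1).reshape(-1,1,2).astype(float),s['K'],s['D']).reshape(h,wd,2)
    P=np.dstack([q,np.ones((h,wd))])*d[...,None]
    return P@s['E'][:3,:3].T+s['E'][:3,3]
E
python3 - <<'E'
from h import *
for n in('scene','top'): snap(n,n+'0')
a=cv2.imread('pics/scene0.png');b=cv2.imread('pics/top0.png')
print(tip_extent if not callable(tip_extent) else tip_extent(), observe())
print(camera_params('top'),camera_params('scene')['extrinsics'])
E
```

```text
0.1734 {'time_s': 0.1, 'q': array([-8.22366196e+01,  2.18378042e+01,  7.43767470e+01, -1.73792370e-04,
        8.38607075e+01, -1.23360340e+01]), 'qvel': array([ 0.00917311, -0.01641774, -0.1294472 ,  0.06941565, -0.02022638,
        0.01172108]), 'joint_efforts': array([ 3.87547378e-03, -4.49221694e+01, -2.31654114e+01, -1.86079615e-04,
        3.73686591e-03,  1.52424360e-05]), 'position': array([ 0.1889983 , -0.51647224,  0.40418863]), 'tool_rot': array([[ 9.39097677e-01,  3.43650288e-01, -1.80420589e-04],
       [ 3.43650223e-01, -9.39096817e-01,  1.30106636e-03],
       [ 2.77679427e-04, -1.28382997e-03, -9.99999137e-01]]), 'ft_force': array([-0.31363673, -0.51202647, -0.63633703]), 'wrist_torque': array([-0.01118963,  0.08234244,  0.01716861]), 'gripper_force': 0.0, 'grip_width': 0.0855313317543619}
{'mtx': array([[534.34481779,   0.        , 273.6012731 ],
       [  0.        , 534.34481779, 213.64601133],
       [  0.        ,   0.        ,   1.        ]]), 'dist_coeffs': array([-0.09321526,  0.        ,  0.        ,  0.        ,  0.        ]), 'extrinsics': array([[ 0.00808458, -0.99475456,  0.10197056,  0.39318063],
       [-0.99973213, -0.01025208, -0.02074998, -0.03202057],
       [ 0.02168655, -0.10177549, -0.99457098,  1.3489005 ],
       [ 0.        ,  0.        ,  0.        ,  1.        ]])} [[-0.75218557  0.53894419 -0.37915173  0.96387505]
 [ 0.65893968  0.61176494 -0.43765529  0.48254789]
 [-0.00392004 -0.57903611 -0.81529247  1.07619784]
 [ 0.          0.          0.          1.        ]]
```

View pics/top0.png

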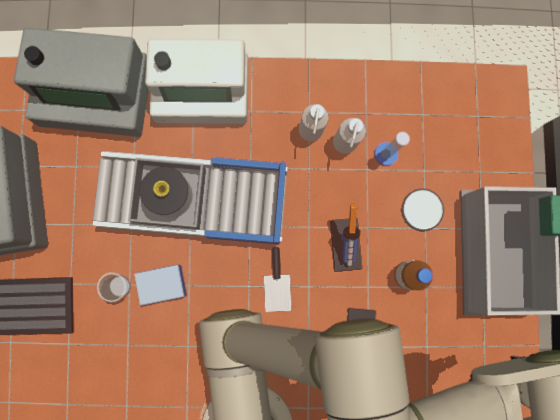

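View pics/scene0.png

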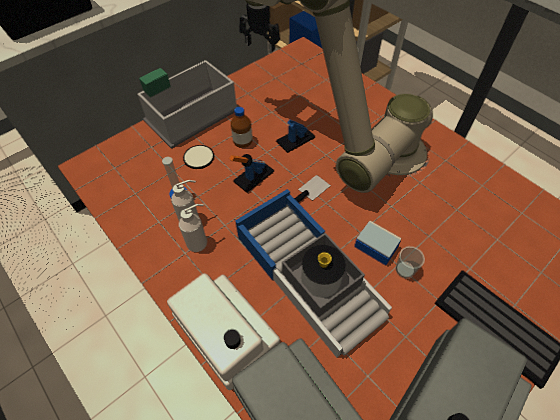

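Top picture: conveyor (100–285, 155–240), blue bay at its right end, tote at (168,195) with tube mouth (161,188), plate (423,210). Cradle candidates: A (347,243) with the gauge's orange handle at (352,215), and B (360,315), partly hidden under the arm. In the scene picture A is (253,172) and B is (295,135). A is farther from the base, so I choose A and check it in a crop.

Run:
```python
from h import *
a=cv2.imread('pics/top0.png')[195:335,315:395];b=cv2.imread('pics/scene0.png')[110:200,220:330];
A=cv2.resize(a,None,fx=4.2,fy=4.2,interpolation=cv2.INTER_CUBIC);B=cv2.resize(b,None,fx=4.2,fy=4.2,interpolation=cv2.INTER_CUBIC)
o=np.zeros((588,800,3),np.uint8);o[:,:336]=A[:588,:336];o[:378,336:798]=B
cv2.imwrite('pics/crop1.png',o)
s=load('top0')
print('tube',w(s,161,188,.171),w(s,161,188,r=6)); print('plate',w(s,423,210,.006),w(s,423,210,r=4))
C=cloud(s);im=s['im'].astype(int);hsv=cv2.cvtColor(s['im'],cv2.COLOR_RGB2HSV)
# rails of conveyor: outer corners
for n,u,v,z in [('stop far',285,164,.1),('stop near',280,241,.1),('rail far left',104,153,.066),('rail near left',95,227,.066),('cradleA',347,243,.02),('cradleB',361,313,.02)]: print(n,w(s,u,v,z),w(s,u,v))
m=(hsv[...,0]>8)&(hsv[...,0]<20)&(hsv[...,1]>180)&(hsv[...,2]>140); m[:200]=0;m[245:]=0;m[:,:335]=0;m[:,365:]=0
v,u=np.nonzero(m);print(len(u));P=C[m];P=P[P[:,2]>.06];
mu=np.median(P,0);U,S,V=np.linalg.svd(P-P.mean(0));print('handle',P.mean(0),P.min(0),P.max(0),V[0])
# plate fit
e=(np.abs(C[...,2]-.006)<.004)&(hsv[...,1]<40)&(hsv[...,2]>150);e[:, :395]=0;e[:,450:]=0;e[:180]=0;e[240:]=0
print('plate c',C[e].mean(0),e.sum())
# yellow
y=(hsv[...,0]>20)&(hsv[...,0]<35)&(hsv[...,1]>120);y[:170]=0;y[210:]=0;y[:,:140]=0;y[:,185:]=0
print('yellow',np.argwhere(y).mean(0)[::-1],C[y].max(0),C[y].min(0))
```

```text
tube [0.56877023 0.19466717 0.171     ] [0.56965643 0.19581126 0.16505511]
plate [ 0.54420614 -0.44298278  0.006     ] [ 0.54416826 -0.44287968  0.00633689]
stop far [ 0.64006322 -0.08420315  0.1       ] [ 0.64048743 -0.08429282  0.09785405]
stop near [ 0.45706885 -0.07356599  0.1       ] [ 0.45902262 -0.07483649  0.06180742]
rail far left [0.66990421 0.35836882 0.066     ] [0.67048094 0.35918244 0.06332626]
rail near left [0.48783339 0.3725418  0.066     ] [0.4925939  0.39288906 0.00147716]
cradleA [ 0.45758055 -0.24380691  0.02      ] [ 0.45481995 -0.23472839  0.07696521]
cradleB [ 0.28432523 -0.2782358   0.02      ] [ 0.28365764 -0.2797458   0.01185008]
161
handle [ 0.507995   -0.23661398  0.14903527] [ 0.39318063 -0.24661402  0.10935985] [ 0.53906276 -0.03202057  1.3489005 ] [-0.0654858   0.16625933  0.9839052 ]
plate c [ 0.5459859  -0.442394    0.00595542] 1000
yellow [160.80104712 188.20942408] [0.58891479 0.21874907 0.17692404] [0.55286727 0.17902107 0.09565281]
```

View pics/crop1.png

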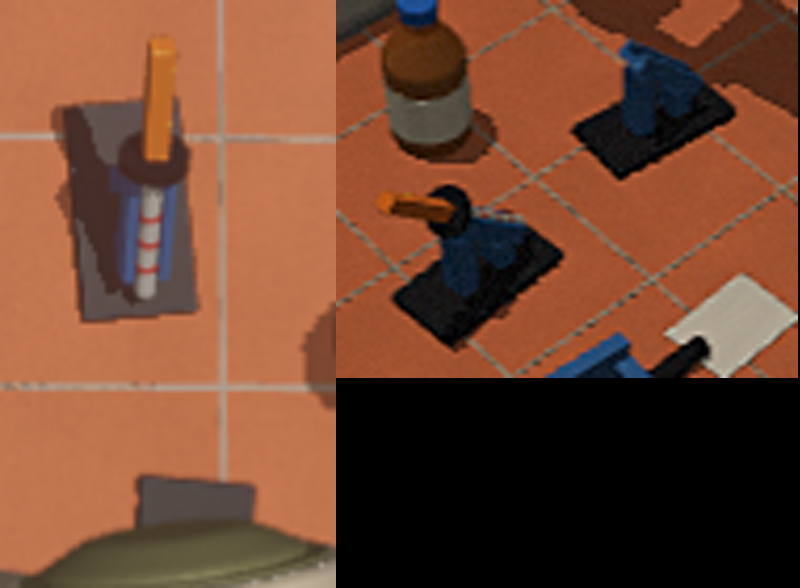

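Crop: A carries the gauge (orange handle, collar at (153,157), red-ringed rod); B is empty. A is the one meant. I start with the tote, going behind its rear wall.

```bash
R='{"jaw":0,"travel":[388,834,20],"roll":1.152}'; python3 -m creep '[{"jaw":0,"travel":[388,834,20],"roll":1.152},{"jaw":0,"travel":[388,834,20],"roll":1.152},{"jaw":0,"travel":[388,834,20],"roll":1.152},{"jaw":0,"travel":[388,834,20],"roll":1.152},{"jaw":0,"travel":[388,834,20],"roll":1.152},{"jaw":0,"travel":[388,834,20],"roll":1.152},{"jaw":0,"travel":[388,834,20],"roll":1.152},{"jaw":0,"travel":[388,834,20],"roll":1.152},{"jaw":0,"travel":[388,834,20],"roll":1.152},{"jaw":0,"travel":[388,834,20],"roll":1.152},{"jaw":0,"travel":[388,834,20],"roll":1.152},{"jaw":0,"travel":[388,834,20],"roll":1.152}]'
python3 - <<'E'
from h import *
snap('top','top1'); s=load('top1');C=cloud(s);hsv=cv2.cvtColor(s['im'],cv2.COLOR_RGB2HSV)
h,S,V=hsv[...,0],hsv[...,1],hsv[...,2]
m=np.zeros(h.shape,bool);m[198:245,340:365]=1
print('arm?',C[315,330:380:10,2])
for (a,b) in [(.12,.2)]:
    k=m&(C[...,2]>a)&(C[...,2]<b)&(h<22)&(S>150);P=C[k]
    print(len(P),P.mean(0),P.min(0),P.max(0));print(np.linalg.svd(P-P.mean(0))[2][0])
v,u=np.nonzero(m&(h>8)&(h<22)&(S>150)&(C[...,2]>.1));print(u.min(),u.max(),v.min(),v.max())
for c in [(63,107),(178,98),(197,312),(82,320)]: print('base corner',w(s,315+c[0]/4.2,195+c[1]/4.2,.012).round(4))
# blue pixels of bay above z .075
b=(h>100)&(h<125)&(S>120)&(C[...,2]>.07)&(C[...,2]<.12);b[:140]=0;b[260:]=0;b[:,:190]=0;b[:,300:]=0
P=C[b];e=np.array([.068,.9977]);f=P[:,:2]@e;g=P[:,:2]@np.array([.9977,-.068]);hi=P[:,2]>.094
print('blue along',np.percentile(f,[1,99]),'across',np.percentile(g,[1,99]),'stop along',np.percentile(f[hi],[2,50,98]))
E
```

```text
time_s: 1.3
position: [0.4424, 0.0296, 0.4178]
tool_rot: [[0.068, 0.998, -0.0], [0.998, -0.068, -0.0], [-0.0, -0.0, -1.0]]
ft_force: [0.2, -0.9, 0.6]
grip_width: 0.0424
gripper_force: 0.0
arm? [-0.00059145  0.00560456  0.00862399  0.01049836  0.01121672]
172 [ 0.51354224 -0.23679923  0.14550496] [ 0.48288193 -0.24558506  0.12060121] [ 0.54148823 -0.22890945  0.16863407]
[-0.74327055 -0.05866806 -0.6664135 ]
345 362 200 233
base corner [ 0.5144 -0.2022  0.012 ]
base corner [ 0.5205 -0.2718  0.012 ]
base corner [ 0.3923 -0.2825  0.012 ]
base corner [ 0.3872 -0.2134  0.012 ]
blue along [-0.03882912  0.12953402] across [0.46234579 0.64741841] stop along [-0.0387468  -0.03400573 -0.02901671]
```

```bash
python3 -m creep '[{"jaw":0,"travel":[68,144,0],"roll":0},{"jaw":0,"travel":[135,287,0],"roll":0},{"jaw":0,"travel":[135,287,0],"roll":0},{"jaw":0,"travel":[135,287,0],"roll":0},{"jaw":0,"travel":[135,287,0],"roll":0},{"jaw":0,"travel":[135,287,0],"roll":0},{"jaw":0,"travel":[135,287,0],"roll":0},{"jaw":0,"travel":[135,287,-50],"roll":0},{"jaw":0,"travel":[135,287,-100],"roll":0},{"jaw":0,"travel":[135,287,-150],"roll":0},{"jaw":0,"travel":[135,287,-150],"roll":0},{"jaw":0,"travel":[135,287,-150],"roll":0}]'
python3 - <<'E'
from h import *
snap('scene','sc2')
E
```

```text
time_s: 2.55
position: [0.5775, 0.3144, 0.2687]
tool_rot: [[0.068, 0.998, -0.0], [0.998, -0.068, -0.0], [-0.0, -0.0, -1.0]]
ft_force: [-0.2, 0.4, 1.3]
grip_width: 0.0429
gripper_force: 0.0
```

View pics/sc2.png

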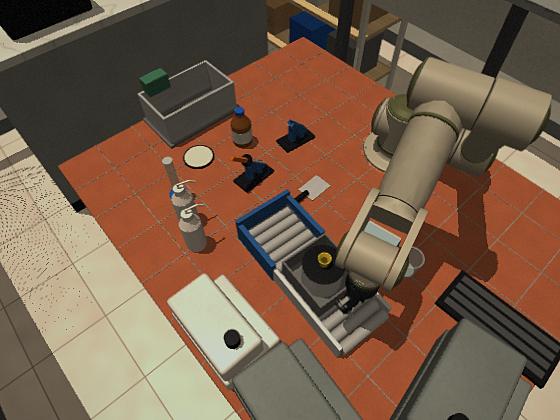

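Fingers are behind the tote's rear wall (gripper at (355,290)), clear of tube and rails. Pushing, with a check before the stop.

```bash
python3 -m creep '[{"jaw":0,"travel":[0,-10,-6],"roll":0},{"jaw":0,"travel":[-2,-25,-6],"roll":0},{"jaw":0,"travel":[-3,-42,-6],"roll":0},{"jaw":0,"travel":[-4,-60,-6],"roll":0},{"jaw":0,"travel":[-5,-80,-6],"roll":0},{"jaw":0,"travel":[-7,-100,-6],"roll":0},{"jaw":0,"travel":[-8,-120,-6],"roll":0},{"jaw":0,"travel":[-10,-140,-6],"roll":0},{"jaw":0,"travel":[-11,-160,-6],"roll":0},{"jaw":0,"travel":[-12,-175,-6],"roll":0},{"jaw":0,"travel":[-13,-185,-6],"roll":0},{"jaw":0,"travel":[-13,-190,-6],"roll":0}]'
python3 -m creep '[{"jaw":0,"travel":[0,-4,0],"roll":0},{"jaw":0,"travel":[0,-8,0],"roll":0},{"jaw":0,"travel":[0,-10,0],"roll":0}]'
python3 - <<'E'
from h import *
snap('top','t3');s=load('t3');C=cloud(s);hsv=cv2.cvtColor(s['im'],cv2.COLOR_RGB2HSV)
y=(hsv[...,0]>20)&(hsv[...,0]<35)&(hsv[...,1]>120);y[:165]=0;y[215:]=0;y[:,:140]=0;y[:,275:]=0
p=np.argwhere(y)[:,::-1].astype(float);c=p.mean(0);print(c,len(p),w(s,*c,.171))
E
```

```text
time_s: 3.8
position: [0.564, 0.1231, 0.262]
tool_rot: [[0.069, 0.998, 0.0], [0.998, -0.069, -0.0], [-0.0, 0.0, -1.0]]
ft_force: [-0.3, 1.4, 1.5]
grip_width: 0.043
gripper_force: 0.5
time_s: 4.1
position: [0.564, 0.1144, 0.2616]
tool_rot: [[0.067, 0.998, -0.0], [0.998, -0.067, -0.0], [-0.0, -0.0, -1.0]]
ft_force: [-0.4, 3.1, 0.2]
grip_width: 0.0426
gripper_force: 0.8
[237.27225131 194.59685864] 191 [0.55567069 0.02450311 0.171     ]
```

```bash
python3 -m creep '[{"jaw":0,"travel":[0,-4,0],"roll":0},{"jaw":0,"travel":[0,-7,0],"roll":0},{"jaw":0,"travel":[0,-9,0],"roll":0}]'
python3 -m creep '[{"jaw":0,"travel":[0,-2,0],"roll":0},{"jaw":0,"travel":[0,-3,0],"roll":0},{"jaw":0,"travel":[0,-3,0],"roll":0}]';python3 -m creep '[{"jaw":0,"travel":[0,-1,0],"roll":0},{"jaw":0,"travel":[0,-2,0],"roll":0},{"jaw":0,"travel":[0,-2,0],"roll":0}]'
```

```text
time_s: 4.45
position: [0.564, 0.1052, 0.2616]
tool_rot: [[0.068, 0.998, -0.001], [0.998, -0.068, 0.0], [0.0, -0.001, -1.0]]
ft_force: [-2.7, 11.0, 1.3]
grip_width: 0.0424
gripper_force: 5.6
time_s: 4.75
position: [0.5634, 0.1041, 0.2617]
tool_rot: [[0.068, 0.998, -0.001], [0.998, -0.068, 0.005], [0.005, -0.002, -1.0]]
ft_force: [-3.8, 16.3, 1.1]
grip_width: 0.0427
gripper_force: 7.9
time_s: 5.05
position: [0.5633, 0.1034, 0.2617]
tool_rot: [[0.069, 0.998, -0.001], [0.998, -0.069, 0.009], [0.008, -0.002, -1.0]]
ft_force: [-2.6, 25.8, 0.7]
grip_width: 0.043
gripper_force: 13.1
```

Force rises with almost no motion, so the tote is home. I back off, rise, and locate the tube.

```bash
python3 -m creep '[{"jaw":0,"travel":[0,5,0],"roll":0},{"jaw":0,"travel":[1,15,0],"roll":0},{"jaw":0,"travel":[2,40,0],"roll":0},{"jaw":0,"travel":[2,60,40],"roll":0},{"jaw":0,"travel":[2,60,90],"roll":0},{"jaw":-1,"travel":[2,60,140],"roll":0},{"jaw":-1,"travel":[2,60,190],"roll":0},{"jaw":-1,"travel":[2,60,190],"roll":0}]'
python3 - <<'E'
from h import *
snap('top','t4');s=load('t4');C=cloud(s);hsv=cv2.cvtColor(s['im'],cv2.COLOR_RGB2HSV)
y=(hsv[...,0]>20)&(hsv[...,0]<35)&(hsv[...,1]>120);y[:165]=0;y[215:]=0;y[:,:140]=0;y[:,275:]=0
p=np.argwhere(y)[:,::-1].astype(float);c=p.mean(0);print(c,p.min(0),p.max(0),len(p),w(s,*c,.171))
cv2.imwrite('pics/t4c.png',cv2.resize(s['im'][140:260,90:290,::-1],None,fx=4,fy=4,interpolation=cv2.INTER_CUBIC))
E
```

```text
time_s: 5.85
position: [0.5656, 0.1605, 0.4591]
tool_rot: [[0.068, 0.998, 0.014], [0.998, -0.068, 0.0], [0.001, 0.014, -1.0]]
ft_force: [0.2, 0.1, -0.4]
grip_width: 0.0837
gripper_force: 0.0
[241.3575419  195.01117318] [234. 188.] [249. 203.] 179 [0.55483832 0.01541391 0.171     ]
```

View pics/t4c.png

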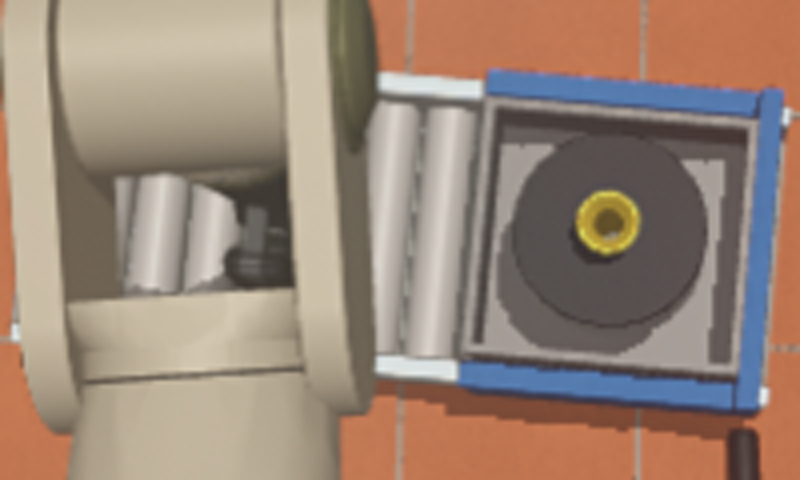

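Tote sits against the stop; tube mouth at crop (608,222), i.e. (0.555,0.015). On to above the gauge handle.

```bash
python3 -m creep '[{"jaw":-1,"travel":[-10,-50,0],"roll":-0.14},{"jaw":-1,"travel":[-20,-100,0],"roll":-0.28},{"jaw":-1,"travel":[-58,-398,0],"roll":-1.417},{"jaw":-1,"travel":[-58,-398,0],"roll":-1.417},{"jaw":-1,"travel":[-58,-398,0],"roll":-1.417},{"jaw":-1,"travel":[-58,-398,0],"roll":-1.417},{"jaw":-1,"travel":[-58,-398,0],"roll":-1.417},{"jaw":-1,"travel":[-58,-398,0],"roll":-1.417},{"jaw":-1,"travel":[-58,-398,-20],"roll":-1.417},{"jaw":-1,"travel":[-58,-398,-60],"roll":-1.417},{"jaw":-1,"travel":[-58,-398,-60],"roll":-1.417},{"jaw":-1,"travel":[-58,-398,-60],"roll":-1.417}]'
python3 - <<'E'
from h import *
print(observe()['position'],observe()['q']);snap('wrist','w5')
E
```

```text
time_s: 7.1
position: [0.5083, -0.2377, 0.3916]
tool_rot: [[0.996, 0.088, -0.002], [0.088, -0.996, 0.001], [-0.001, -0.001, -1.0]]
ft_force: [-0.1, 0.0, 1.5]
grip_width: 0.0854
gripper_force: 0.0
[ 0.50825319 -0.23765142  0.39161827] [-3.71459597e+01  2.34833350e+01  7.38607664e+01 -1.67912012e-02
  8.27560255e+01  4.77908407e+01]
```

View pics/w5.png

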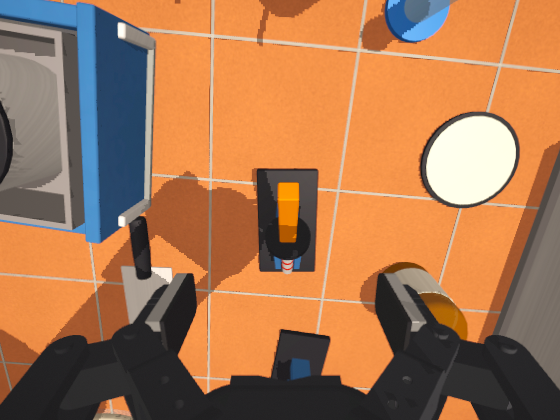

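Wrist view: handle (289,185)–(288,240), rod below the collar at (287,262), parallel to the tool's x. Measure its axis.

Run:
```python
from h import *
s=load('w5');C=cloud(s);hsv=cv2.cvtColor(s['im'],cv2.COLOR_RGB2HSV)
m=np.zeros(hsv.shape[:2],bool);m[175:245,270:308]=1
m&=(hsv[...,0]<22)&(hsv[...,1]>150)&(C[...,2]>.09)
P=C[m];print(len(P),P.min(0),P.max(0),P.mean(0),np.linalg.svd(P-P.mean(0))[2][0])
print(w(s,289,212),w(s,288,183),w(s,287,268))
v,u=np.nonzero(m);print(u.min(),u.max(),v.min(),v.max())
r=[(w(s,(u[v==k].min()+u[v==k].max())/2,k)) for k in range(205,240,6)];print(np.array(r).round(4))
```

```text
1202 [ 0.47693509 -0.25011126  0.09412977] [ 0.58997857 -0.23046532  0.36026154] [ 0.51721196 -0.23901036  0.14801162] [-0.68910216 -0.05495843 -0.72257718]
[ 0.51926128 -0.23968234  0.1527016 ] [ 0.54079817 -0.23697515  0.15700295] [ 0.41961139 -0.2477778   0.05127385]
278 298 182 242
[[ 0.5269 -0.2382  0.161 ]
 [ 0.5204 -0.2385  0.1542]
 [ 0.5133 -0.2392  0.1466]
 [ 0.5061 -0.2399  0.1398]
 [ 0.4982 -0.2407  0.1321]
 [ 0.4893 -0.2415  0.123 ]]
```

```bash
python3 -m creep '[{"jaw":-1,"travel":[2,-2,-40],"roll":0},{"jaw":-1,"travel":[2,-2,-80],"roll":0},{"jaw":-1,"travel":[2,-2,-103],"roll":0},{"jaw":-1,"travel":[2,-2,-103],"roll":0},{"jaw":1,"travel":[2,-2,-103],"roll":0},{"jaw":1,"travel":[2,-2,-103],"roll":0},{"jaw":1,"travel":[2,-2,-103],"roll":0},{"jaw":1,"travel":[2,-2,-103],"roll":0},{"jaw":1,"travel":[2,-2,-103],"roll":0},{"jaw":1,"travel":[2,-2,-103],"roll":0},{"jaw":1,"travel":[2,-2,-103],"roll":0},{"jaw":1,"travel":[2,-2,-103],"roll":0}]' 40
```

```text
time_s: 8.35
position: [0.5101, -0.2395, 0.2893]
tool_rot: [[0.996, 0.086, 0.001], [0.086, -0.996, -0.0], [0.001, 0.0, -1.0]]
ft_force: [-0.3, 1.3, 6.3]
grip_width: 0.0134
gripper_force: 43.6
```

```bash
python3 -m creep '[{"jaw":1,"travel":[0,0,15],"roll":0},{"jaw":1,"travel":[0,0,50],"roll":0},{"jaw":1,"travel":[0,0,100],"roll":0},{"jaw":1,"travel":[0,0,150],"roll":0},{"jaw":1,"travel":[0,0,200],"roll":0},{"jaw":1,"travel":[0,0,210],"roll":0},{"jaw":1,"travel":[0,0,210],"roll":0}]'
python3 -m creep '[{"jaw":1,"travel":[26,179,0],"roll":0.7},{"jaw":1,"travel":[52,358,0],"roll":1.415},{"jaw":1,"travel":[52,358,0],"roll":1.415},{"jaw":1,"travel":[52,358,0],"roll":1.415},{"jaw":1,"travel":[52,358,0],"roll":1.415},{"jaw":1,"travel":[52,358,0],"roll":1.415},{"jaw":1,"travel":[52,358,0],"roll":1.415},{"jaw":1,"travel":[52,358,0],"roll":1.415},{"jaw":1,"travel":[52,358,0],"roll":1.415},{"jaw":1,"travel":[52,358,-30],"roll":1.415},{"jaw":1,"travel":[52,358,-30],"roll":1.415},{"jaw":1,"travel":[52,358,-30],"roll":1.415}]'
python3 - <<'E'
from h import *
snap('wrist','w6');snap('scene','s6')
a=cv2.imread('pics/w6.png');b=cv2.imread('pics/s6.png')[150:330,220:420]
o=np.zeros((600,800,3),np.uint8);o[:300,:400]=cv2.resize(a,(400,300));o[:,400:]=0;b=cv2.resize(b,(400,360),interpolation=cv2.INTER_CUBIC);o[:360,400:]=b
cv2.imwrite('pics/j6.png',o[:360])
E
```

```text
time_s: 9.05
position: [0.5098, -0.2395, 0.4998]
tool_rot: [[0.996, 0.086, 0.002], [0.086, -0.996, -0.002], [0.002, 0.002, -1.0]]
ft_force: [0.3, 0.2, -1.8]
grip_width: 0.0135
gripper_force: 42.8
time_s: 10.25
position: [0.5623, 0.1182, 0.4674]
tool_rot: [[0.072, 0.997, -0.004], [0.997, -0.072, -0.0], [-0.0, -0.004, -1.0]]
ft_force: [0.6, -0.5, -0.9]
grip_width: 0.0131
gripper_force: 42.7
```

View pics/j6.png

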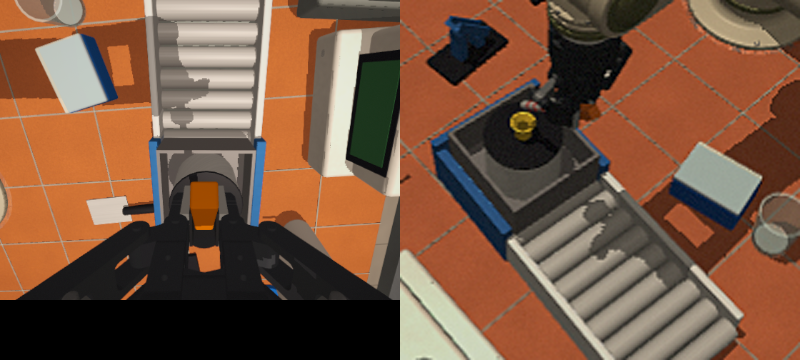

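Left: handle in the pads, still tilted; right: tip near (527,105), just above the yellow mouth (522,125). I measure the rod from the scene depth.

```bash
cat >> h.py <<'E'
def rod(s,tcp,e,dz=(-.25,-.16),lat=.03):
    C=cloud(s).reshape(-1,3);I=s['im'].reshape(-1,3)
    e=np.array(e,float);d=C-(np.array(tcp)-[0,0,.155]);a=d[:,:2]@e;b=d[:,:2]@np.array([e[1],-e[0]]);z=d[:,2]
    return np.c_[a,b,z],I,C
E
python3 - <<'E'
from h import *
o=observe();s=load('s6');Q,I,C=rod(s,o['position'],[.068,.9977])
r=np.hypot(Q[:,0],Q[:,2]);k=(np.abs(Q[:,1])<.03)&(r<.16)&(C[:,2]>.18)
ang=np.degrees(np.arctan2(-Q[:,2],-Q[:,0]))
for lo in np.arange(.02,.16,.01):
    j=k&(r>lo)&(r<lo+.01)&(ang>-20)&(ang<100);q=Q[j]
    print(round(lo,2),j.sum(),(q.mean(0)*1000).round(1) if j.any() else '',np.round(ang[j].mean(),1) if j.any() else '',I[j].mean(0).round() if j.any() else '')
E
```

```text
0.02 0   
0.03 6 [-25.4  17.6 -28.8] 48.6 [12. 12. 10.]
0.04 34 [-27.6  14.2 -31.6] 48.9 [16. 16. 16.]
0.05 0   
0.06 0   
0.07 0   
0.08 3 [-60.3   7.8 -61.2] 45.5 [79. 60. 52.]
0.09 5 [-67.6   7.1 -66.9] 44.7 [96. 82. 72.]
0.1 10 [-75.4   6.5 -73.4] 44.3 [111.  68.  60.]
0.11 5 [-83.6   6.1 -81.1] 44.1 [109. 102.  91.]
0.12 8 [-89.3   6.7 -86.5] 44.1 [109.  67.  60.]
0.13 7 [-97.1   5.8 -93.1] 43.8 [111. 105.  94.]
0.14 6 [-103.7    4.3 -100.8] 44.2 [75. 71. 64.]
0.15 0   
0.16 0
```

Gauge at 44–45°, tip straight above the mouth. The tool stays vertical, so I set the tip into the funnel and swing the handle upright in the pads (light grip), pressing the tote towards its stop.

```bash
python3 -m creep '[{"jaw":1,"travel":[0,-4,-10],"roll":0},{"jaw":1,"travel":[0,-4,-20],"roll":0},{"jaw":1,"travel":[0,-4,-30],"roll":0},{"jaw":1,"travel":[0,-4,-38],"roll":0},{"jaw":1,"travel":[0,-4,-42],"roll":0},{"jaw":1,"travel":[0,-4,-45],"roll":0},{"jaw":1,"travel":[0,-4,-45],"roll":0}]' 20
python3 - <<'E'
from h import *
snap('scene','s7');o=observe();s=load('s7');Q,I,C=rod(s,o['position'],[.07,.9975])
r=np.hypot(Q[:,0],Q[:,2]);k=(np.abs(Q[:,1])<.03)&(r<.14)&(C[:,2]>.175)
ang=np.degrees(np.arctan2(-Q[:,2],-Q[:,0]))
for lo in np.arange(.08,.14,.02):
    j=k&(r>lo)&(r<lo+.02)&(ang>-20)&(ang<100);q=Q[j]
    print(round(lo,2),j.sum(),(q.mean(0)*1000).round(1) if j.any() else '',np.round(ang[j].mean(),1) if j.any() else '')
E
```

```text
time_s: 11.05
position: [0.562, 0.1145, 0.4235]
tool_rot: [[0.07, 0.998, -0.0], [0.998, -0.07, 0.0], [0.0, -0.0, -1.0]]
ft_force: [0.2, -0.0, -2.2]
grip_width: 0.0138
gripper_force: 42.7
0.08 1 [-66.4   9.  -69.9] 46.4
0.1 13 [-79.9   7.1 -78.4] 44.5
0.12 8 [-92.7   6.8 -88.5] 43.7
0.14 0
```

```bash
python3 -m creep '[{"jaw":1,"travel":[0,-5,4],"roll":0},{"jaw":1,"travel":[-1,-10,9],"roll":0},{"jaw":1,"travel":[-1,-19,16],"roll":0},{"jaw":1,"travel":[-2,-30,23],"roll":0},{"jaw":1,"travel":[-3,-41,29],"roll":0},{"jaw":1,"travel":[-3,-41,29],"roll":0}]' 20
python3 - <<'E'
from h import *
snap('scene','s8');o=observe();s=load('s8');Q,I,C=rod(s,o['position'],[.07,.9975])
r=np.hypot(Q[:,0],Q[:,2]);k=(np.abs(Q[:,1])<.03)&(r<.14)&(C[:,2]>.175)
ang=np.degrees(np.arctan2(-Q[:,2],-Q[:,0]))
for lo in np.arange(.04,.14,.02):
    j=k&(r>lo)&(r<lo+.02)&(ang>-20)&(ang<100);q=Q[j]
    print(round(lo,2),j.sum(),(q.mean(0)*1000).round(1) if j.any() else '',np.round(ang[j].mean(),1) if j.any() else '')
E
```

```text
time_s: 11.7
position: [0.559, 0.0718, 0.454]
tool_rot: [[0.072, 0.997, 0.002], [0.997, -0.072, -0.0], [-0.0, 0.002, -1.0]]
ft_force: [-1.1, 1.3, -0.8]
grip_width: 0.0132
gripper_force: 42.8
0.04 30 [-28.5  16.1 -30.6] 47.2
0.06 0  
0.08 7 [-64.    8.4 -63.4] 44.7
0.1 14 [-79.4   7.5 -75.6] 43.6
0.12 10 [-93.4   7.3 -88.8] 43.5
```

The gauge did not turn: the rod slid out of the shallow funnel, still at 44° in the pads. I'll instead pivot it on something firm: the near outer face of the fixed bay wall (86 mm high), then return upright.

```bash
python3 -m creep '[{"jaw":1,"travel":[0,0,30],"roll":0},{"jaw":1,"travel":[-20,0,40],"roll":0.14},{"jaw":1,"travel":[-218,-45,40],"roll":1.571},{"jaw":1,"travel":[-218,-45,40],"roll":1.571},{"jaw":1,"travel":[-218,-45,40],"roll":1.571},{"jaw":1,"travel":[-218,-45,40],"roll":1.571},{"jaw":1,"travel":[-218,-45,40],"roll":1.571},{"jaw":1,"travel":[-218,-45,40],"roll":1.571},{"jaw":1,"travel":[-218,-45,40],"roll":1.571},{"jaw":1,"travel":[-218,-45,40],"roll":1.571},{"jaw":1,"travel":[-218,-45,40],"roll":1.571},{"jaw":1,"travel":[-218,-45,40],"roll":1.571}]'
python3 -m creep '[{"jaw":1,"travel":[0,0,0],"roll":0.14},{"jaw":1,"travel":[0,0,0],"roll":0.14},{"jaw":1,"travel":[0,0,0],"roll":0.1}]' > /dev/null; python3 -c "
from h import *
print(observe()['position'],observe()['tool_rot'],observe()['q'])
snap('scene','s9'); snap('top','t9')
cv2.imwrite('pics/s9c.png',cv2.resize(cv2.imread('pics/s9.png')[110:320,210:490],None,fx=2.8,fy=2.8))"
```

```text
time_s: 12.95
position: [0.3409, 0.0286, 0.4926]
tool_rot: [[-0.998, 0.064, -0.001], [0.064, 0.998, 0.0], [0.001, 0.0, -1.0]]
ft_force: [-0.5, 0.1, -1.4]
grip_width: 0.0134
gripper_force: 42.7
[0.34094097 0.02851423 0.49264434] [[-9.99661417e-01 -2.60183189e-02 -3.15211780e-04]
 [-2.60183468e-02  9.99661462e-01  8.49020259e-05]
 [ 3.12896061e-04  9.30745689e-05 -9.99999947e-01]] [-1.53055533e+01 -3.53887509e+00  9.13346493e+01 -7.53808915e-05
  9.22229296e+01 -1.06796465e+02]
```

View pics/s9c.png

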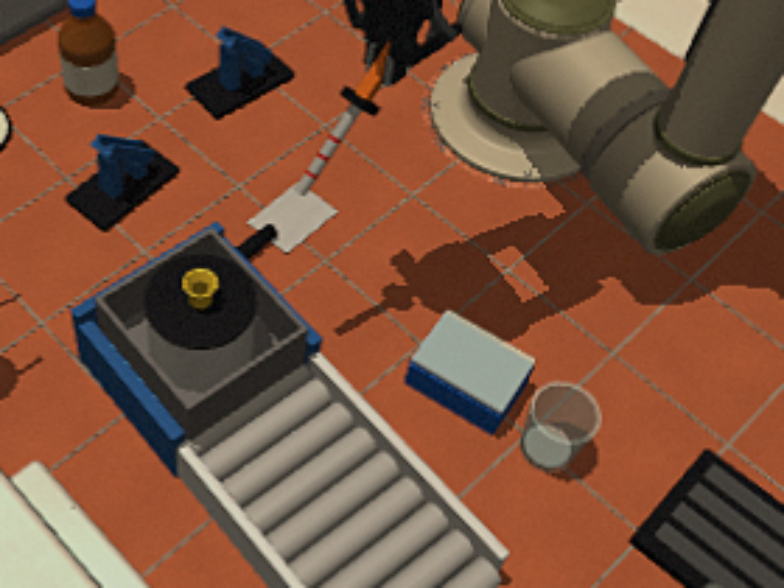

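Tote still home; gauge hangs tilted with tip at (303,190), spatula (265,230) well to the side. Undo the extra roll, descend beside the wall.

```bash
python3 -m creep '[{"jaw":1,"travel":[0,0,-40],"roll":-0.09},{"jaw":1,"travel":[0,0,-80],"roll":-0.09},{"jaw":1,"travel":[0,0,-120],"roll":-0.09},{"jaw":1,"travel":[0,0,-160],"roll":-0.09},{"jaw":1,"travel":[0,0,-178],"roll":-0.09},{"jaw":1,"travel":[0,0,-178],"roll":-0.09},{"jaw":1,"travel":[0,0,-178],"roll":-0.09}]'
cat >> h.py <<'E'
def ang(f):
    snap('scene',f);o=observe();s=load(f);h=-o['tool_rot'][:2,0] if 0 else o['tool_rot'][:2,0]
    Q,I,C=rod(s,o['position'],h/np.linalg.norm(h))
    r=np.hypot(Q[:,0],Q[:,2]);I=I.astype(int);an=np.degrees(np.arctan2(-Q[:,2],-Q[:,0]))
    k=(np.abs(Q[:,1])<.02)&(r<.155)&(r>.06)&(an>-25)&(an<115)&(I[:,2]>35)&(abs(I[:,0]-I[:,2])<90)
    for lo in np.arange(.06,.15,.02):
        j=k&(r>lo)&(r<=lo+.02)
        if j.sum()>2: print(f'{lo:.2f}',j.sum(),(np.median(Q[j],0)*1000).round(1),round(np.median(an[j]),1))
E
python3 -c "
from h import *
ang('s10')"
```

```text
time_s: 14.05
position: [0.3414, 0.0283, 0.3154]
tool_rot: [[-0.998, 0.06, 0.001], [0.06, 0.998, -0.0], [-0.001, -0.0, -1.0]]
ft_force: [1.1, 0.1, -0.5]
grip_width: 0.0131
gripper_force: 42.7
0.06 26 [-52.2   1.1 -45.5] 40.9
0.08 22 [-67.3   1.3 -60.2] 42.3
0.10 22 [-81.8   2.1 -74. ] 42.8
0.12 21 [-96.4   0.  -89.1] 42.6
0.14 49 [-130.     0.8  -73.1] 29.3
```

```bash
python3 -m creep '[{"jaw":1,"travel":[7,0,0],"roll":0},{"jaw":1,"travel":[13,-1,0],"roll":0},{"jaw":1,"travel":[23,-1,8],"roll":0},{"jaw":1,"travel":[33,-2,16],"roll":0},{"jaw":1,"travel":[43,-3,23],"roll":0},{"jaw":1,"travel":[54,-3,29],"roll":0},{"jaw":1,"travel":[54,-3,29],"roll":0}]'
python3 -c "
from h import *
ang('s11')"
```

```text
time_s: 14.8
position: [0.3958, 0.0253, 0.3444]
tool_rot: [[-0.998, 0.06, 0.0], [0.06, 0.998, -0.001], [-0.0, -0.001, -1.0]]
ft_force: [-1.5, -0.3, -1.2]
grip_width: 0.0132
gripper_force: 45.0
0.06 24 [-34.4   1.5 -60. ] 59.8
0.08 20 [-44.6   1.5 -78.7] 60.1
0.10 43 [-89.5   0.7 -75.4] 39.8
0.12 37 [ -72.7    4.1 -104.5] 55.3
0.14 8 [ -94.8   16.1 -111.2] 49.4
```

Working: the gauge turned to about 62°. Continue the arc.

```bash
python3 -m creep '[{"jaw":1,"travel":[12,-1,5],"roll":0},{"jaw":1,"travel":[24,-1,9],"roll":0},{"jaw":1,"travel":[33,-2,11],"roll":0},{"jaw":1,"travel":[42,-3,13],"roll":0},{"jaw":1,"travel":[52,-4,14],"roll":0},{"jaw":1,"travel":[62,-4,14],"roll":0},{"jaw":1,"travel":[62,-4,14],"roll":0}]'
python3 -c "
from h import *
ang('s12');s=load('s12');cv2.imwrite('pics/s12c.png',cv2.resize(s['im'][100:270,230:400,::-1],None,fx=3.4,fy=3.4))"
```

```text
time_s: 15.55
position: [0.4582, 0.0212, 0.3576]
tool_rot: [[-0.998, 0.06, 0.001], [0.06, 0.998, -0.0], [-0.001, -0.0, -1.0]]
ft_force: [-1.7, -0.8, -0.6]
grip_width: 0.0131
gripper_force: 47.1
0.06 12 [ -3.    3.6 -71.3] 87.6
0.08 34 [-27.7   0.5 -88.2] 72.5
0.10 35 [ -11.5    5.9 -113.9] 84.4
0.12 15 [ -31.1   11.8 -124.1] 76.3
0.14 8 [ -32.3   14.8 -144.4] 77.6
```

View pics/s12c.png

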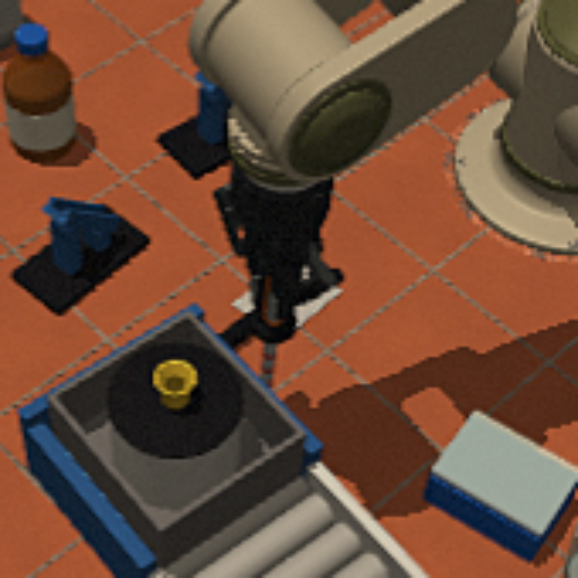

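Gauge is nearly upright (rod at (268,360)) and the tote undisturbed. Lift and move over the tube, then measure the tilt against free background.

```bash
python3 -m creep '[{"jaw":1,"travel":[-5,0,5],"roll":0},{"jaw":1,"travel":[-6,0,50],"roll":0},{"jaw":1,"travel":[-6,0,100],"roll":0},{"jaw":1,"travel":[-6,0,150],"roll":0},{"jaw":1,"travel":[-6,0,170],"roll":0},{"jaw":1,"travel":[40,-3,170],"roll":0},{"jaw":1,"travel":[80,-6,170],"roll":0},{"jaw":1,"travel":[97,-6,170],"roll":0},{"jaw":1,"travel":[97,-6,170],"roll":0},{"jaw":1,"travel":[97,-6,170],"roll":0},{"jaw":1,"travel":[97,-6,170],"roll":0}]'
cat >> h.py <<'E'
def fit(f,name='scene'):
    """gauge axis from cloud near nominal: rod/collar points in tool coords"""
    snap(name,f);o=observe();s=load(f);h=o['tool_rot'][:2,0];h=h/np.linalg.norm(h)
    Q,I,C=rod(s,o['position'],h)
    for lo in np.arange(-.15,-.03,.01):
        j=(abs(Q[:,0])<.03)&(abs(Q[:,1])<.03)&(Q[:,2]>lo)&(Q[:,2]<=lo+.01)
        if j.sum()>2: print(f'{lo:.2f}',j.sum(),(np.median(Q[j],0)*1000).round(1),'world',np.median(C[j],0).round(4))
    print(o['position'],s['E'][:3,3])
E
python3 -c "
from h import *
fit('s13')"
```

```text
time_s: 16.7
position: [0.5529, 0.0155, 0.5285]
tool_rot: [[-0.998, 0.06, 0.001], [0.06, 0.998, -0.0], [-0.001, -0.0, -1.0]]
ft_force: [-0.4, 0.4, -1.1]
grip_width: 0.0132
gripper_force: 47.1
-0.15 6 [  -4.6    2.6 -142.3] world [0.5577 0.0179 0.2312]
-0.14 12 [  -4.8    2.  -134.8] world [0.5579 0.0174 0.2387]
-0.13 11 [  -5.7    2.4 -125.1] world [0.5588 0.0179 0.2485]
-0.12 10 [  -3.8    4.1 -115.4] world [0.5569 0.0195 0.2582]
-0.11 11 [  -3.     3.3 -104.3] world [0.5562 0.0186 0.2693]
-0.10 10 [ -3.5   3.4 -93.5] world [0.5566 0.0187 0.28  ]
-0.09 11 [ -2.4   4.  -83.2] world [0.5556 0.0194 0.2904]
-0.08 14 [ -2.9   3.3 -74.8] world [0.556  0.0189 0.2987]
-0.07 7 [ -2.7   3.8 -66.6] world [0.5559 0.0194 0.3069]
-0.05 30 [ -5.7  12.6 -42.4] world [0.5597 0.0273 0.3311]
-0.04 122 [ -4.6   5.3 -37.8] world [0.5578 0.0212 0.3358]
[0.55294894 0.01554498 0.52852935] [0.96387505 0.48254789 1.07619784]
```

Upright within 2°, tip at about (0.555,0.014) over the mouth (0.555,0.015). Insert.

```bash
python3 -m creep '[{"jaw":1,"travel":[0,1,-25],"roll":0},{"jaw":1,"travel":[0,1,-45],"roll":0},{"jaw":1,"travel":[0,1,-57],"roll":0},{"jaw":1,"travel":[0,1,-65],"roll":0},{"jaw":1,"travel":[0,1,-72],"roll":0},{"jaw":1,"travel":[0,1,-80],"roll":0},{"jaw":1,"travel":[0,1,-80],"roll":0}]'
```

```text
time_s: 17.45
position: [0.554, 0.0162, 0.4473]
tool_rot: [[-0.998, 0.06, 0.001], [0.06, 0.998, -0.0], [-0.001, -0.0, -1.0]]
ft_force: [3.3, -2.1, -4.0]
grip_width: 0.0136
gripper_force: 46.9
```

```bash
python3 -m creep '[{"jaw":1,"travel":[0,0,-12],"roll":0},{"jaw":1,"travel":[0,0,-24],"roll":0},{"jaw":1,"travel":[0,0,-36],"roll":0},{"jaw":1,"travel":[0,0,-48],"roll":0},{"jaw":1,"travel":[0,0,-58],"roll":0},{"jaw":1,"travel":[0,0,-64],"roll":0},{"jaw":1,"travel":[0,0,-64],"roll":0}]'
python3 -m creep '[{"jaw":1,"travel":[0,0,-3],"roll":0},{"jaw":1,"travel":[0,0,-6],"roll":0},{"jaw":1,"travel":[0,0,-8],"roll":0},{"jaw":1,"travel":[0,0,-8],"roll":0}]'
```

```text
time_s: 18.15
position: [0.5546, 0.0162, 0.3841]
tool_rot: [[-0.998, 0.06, 0.004], [0.06, 0.998, -0.001], [-0.004, -0.0, -1.0]]
ft_force: [5.3, -1.1, -1.7]
grip_width: 0.0134
gripper_force: 47.1
time_s: 18.55
position: [0.5548, 0.0162, 0.377]
tool_rot: [[-0.998, 0.06, 0.006], [0.06, 0.998, -0.001], [-0.006, -0.001, -1.0]]
ft_force: [6.8, -2.9, 1.4]
grip_width: 0.0136
gripper_force: 47.6
```

```bash
python3 -m creep '[{"jaw":1,"travel":[2,0,-2],"roll":0},{"jaw":1,"travel":[2,0,-3],"roll":0},{"jaw":1,"travel":[2,0,-3],"roll":0}]'
python3 -m creep '[{"jaw":1,"travel":[0,0,-1],"roll":0},{"jaw":1,"travel":[0,0,-2],"roll":0},{"jaw":1,"travel":[0,0,-2],"roll":0}]'
python3 -m creep '[{"jaw":1,"travel":[0,0,-1],"roll":0},{"jaw":1,"travel":[0,0,-2],"roll":0},{"jaw":1,"travel":[0,0,-2],"roll":0}]'
```

```text
time_s: 18.85
position: [0.5563, 0.0163, 0.373]
tool_rot: [[-0.998, 0.06, 0.002], [0.06, 0.998, -0.0], [-0.002, -0.0, -1.0]]
ft_force: [5.1, -1.4, 1.0]
grip_width: 0.0131
gripper_force: 47.4
time_s: 19.15
position: [0.5562, 0.0163, 0.3719]
tool_rot: [[-0.998, 0.06, 0.003], [0.06, 0.998, -0.001], [-0.003, -0.0, -1.0]]
ft_force: [3.2, -2.7, 6.6]
grip_width: 0.0134
gripper_force: 48.3
time_s: 19.45
position: [0.556, 0.0164, 0.3717]
tool_rot: [[-0.998, 0.06, 0.005], [0.06, 0.998, -0.001], [-0.005, -0.001, -1.0]]
ft_force: [1.3, -1.4, 19.2]
grip_width: 0.0136
gripper_force: 50.0
```

Collar seated on the rim (19 N up, height as expected). Hold a moment, then withdraw straight up.

```bash
python3 -m creep '[{"jaw":1,"travel":[0,0,0],"roll":0},{"jaw":1,"travel":[0,0,0],"roll":0},{"jaw":1,"travel":[0,0,0],"roll":0},{"jaw":1,"travel":[0,0,0],"roll":0},{"jaw":1,"travel":[0,0,0],"roll":0},{"jaw":1,"travel":[0,0,0],"roll":0},{"jaw":1,"travel":[0,0,0],"roll":0},{"jaw":1,"travel":[0,0,0],"roll":0},{"jaw":1,"travel":[0,0,0],"roll":0},{"jaw":1,"travel":[0,0,0],"roll":0},{"jaw":1,"travel":[0,0,0],"roll":0},{"jaw":1,"travel":[0,0,0],"roll":0}]'
python3 -m creep '[{"jaw":1,"travel":[0,0,5],"roll":0},{"jaw":1,"travel":[0,0,15],"roll":0},{"jaw":1,"travel":[0,0,30],"roll":0},{"jaw":1,"travel":[0,0,50],"roll":0},{"jaw":1,"travel":[0,0,70],"roll":0},{"jaw":1,"travel":[0,0,90],"roll":0},{"jaw":1,"travel":[0,0,110],"roll":0},{"jaw":1,"travel":[0,0,140],"roll":0},{"jaw":1,"travel":[0,0,170],"roll":0},{"jaw":1,"travel":[0,0,170],"roll":0}]'
python3 -c "
from h import *
fit('s14')
s=load('s14');hsv=cv2.cvtColor(s['im'],cv2.COLOR_RGB2HSV);C=cloud(s)
y=(hsv[...,0]>20)&(hsv[...,0]<35)&(hsv[...,1]>120)&(C[...,2]>.165)&(C[...,2]<.18)&(abs(C[...,0]-.555)<.03)&(abs(C[...,1]-.015)<.04)
print('rim',C[y].mean(0),C[y].min(0),C[y].max(0),y.sum())"
```

```text
time_s: 20.65
position: [0.556, 0.0164, 0.3716]
tool_rot: [[-0.998, 0.06, 0.005], [0.06, 0.998, -0.001], [-0.005, -0.001, -1.0]]
ft_force: [0.4, -1.1, 18.5]
grip_width: 0.0128
gripper_force: 50.0
time_s: 21.65
position: [0.5551, 0.0168, 0.5425]
tool_rot: [[-0.998, 0.059, 0.005], [0.059, 0.998, -0.0], [-0.005, -0.0, -1.0]]
ft_force: [0.1, 0.5, -0.8]
grip_width: 0.0134
gripper_force: 47.1
-0.14 11 [  -6.3    3.2 -135.6] world [0.5619 0.0197 0.2494]
-0.13 14 [  -7.5    2.8 -123.1] world [0.563  0.0191 0.2619]
-0.12 7 [  -4.7    4.3 -116.1] world [0.5604 0.0208 0.2689]
-0.11 12 [  -4.9    4.4 -106.2] world [0.5607 0.0209 0.2788]
-0.10 14 [ -4.8   3.3 -96.8] world [0.5605 0.02   0.2882]
-0.09 11 [ -4.2   4.2 -84.7] world [0.5599 0.0206 0.3003]
-0.08 15 [ -3.5   3.5 -75. ] world [0.5592 0.0203 0.31  ]
-0.07 13 [ -3.9   3.8 -65.9] world [0.5595 0.0202 0.3191]
-0.05 13 [-13.7  12.8 -41.1] world [0.5699 0.0286 0.3439]
-0.04 135 [ -5.4   6.1 -35.4] world [0.5611 0.0227 0.3496]
[0.55546645 0.01668273 0.53999732] [0.96387505 0.48254789 1.07619784]
rim [0.55575854 0.01195883 0.16925083] [ 0.54121525 -0.00145252  0.1650585 ] [0.57416019 0.03037646 0.1735909 ] 59
```

Withdrawn, tote unmoved. To level the gauge I use its own (now empty, fixed) cradle as a fulcrum: tip into the trough, swing the handle towards +x, then press over the trough's upper edge.

```bash
python3 -m creep '[{"jaw":1,"travel":[-20,-40,0],"roll":0.05},{"jaw":1,"travel":[-126,-263,-20],"roll":0.151},{"jaw":1,"travel":[-126,-263,-20],"roll":0.151},{"jaw":1,"travel":[-126,-263,-20],"roll":0.151},{"jaw":1,"travel":[-126,-263,-20],"roll":0.151},{"jaw":1,"travel":[-126,-263,-20],"roll":0.151},{"jaw":1,"travel":[-126,-263,-20],"roll":0.151},{"jaw":1,"travel":[-126,-263,-20],"roll":0.151},{"jaw":1,"travel":[-126,-263,-60],"roll":0.151},{"jaw":1,"travel":[-126,-263,-90],"roll":0.151},{"jaw":1,"travel":[-126,-263,-90],"roll":0.151},{"jaw":1,"travel":[-126,-263,-90],"roll":0.151}]'
python3 -c "
from h import *
fit('s15');snap('top','t15')
a=load('s15')['im'][110:220,200:330,::-1];b=load('t15')['im'][190:290,300:400,::-1]
o=np.zeros((420,800,3),np.uint8);o[:330,:390]=cv2.resize(a,None,fx=3,fy=3,interpolation=cv2.INTER_CUBIC);o[:400,400:800]=cv2.resize(b,(400,400),interpolation=cv2.INTER_CUBIC);cv2.imwrite('pics/j15.png',o)"
```

```text
time_s: 22.9
position: [0.4305, -0.2458, 0.4494]
tool_rot: [[-0.996, -0.093, -0.0], [-0.093, 0.996, 0.0], [0.0, 0.0, -1.0]]
ft_force: [0.8, 0.2, -1.3]
grip_width: 0.0135
gripper_force: 47.0
-0.14 7 [  -4.3    4.2 -136.9] world [ 0.4344 -0.2415  0.1584]
-0.13 9 [  -3.2    6.5 -122.8] world [ 0.4329 -0.2392  0.1724]
-0.12 8 [  -2.1    4.3 -115.6] world [ 0.4325 -0.2416  0.1796]
-0.11 7 [  -3.     2.8 -104.7] world [ 0.4338 -0.2427  0.1905]
-0.10 10 [ -3.    3.8 -96.2] world [ 0.4337 -0.2421  0.199 ]
-0.09 10 [ -3.2   5.2 -85.5] world [ 0.4334 -0.2404  0.2097]
-0.08 10 [ -0.2   5.2 -77.2] world [ 0.4303 -0.241   0.218 ]
-0.07 8 [ -1.8   3.7 -68. ] world [ 0.432  -0.2422  0.2272]
-0.06 4 [ -1.9   5.4 -59.1] world [ 0.4318 -0.2405  0.2361]
-0.05 35 [ -3.2   8.3 -41.4] world [ 0.4329 -0.2374  0.2539]
-0.04 68 [ -2.3   6.6 -38. ] world [ 0.4331 -0.2393  0.2572]
[ 0.43049071 -0.24599888  0.45021979] [0.96387505 0.48254789 1.07619784]
```

View pics/j15.png

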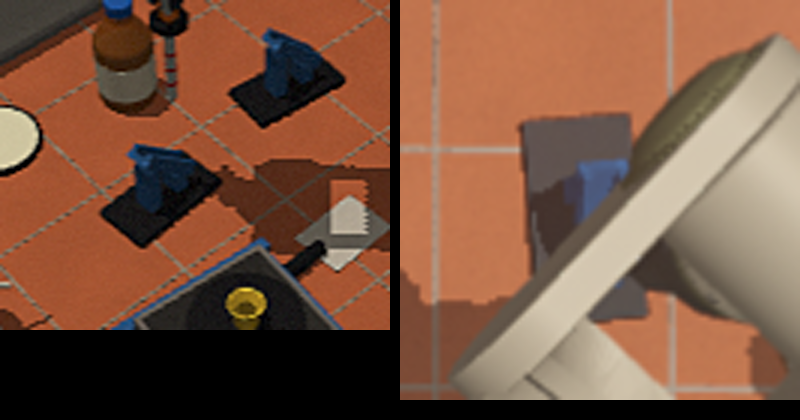

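Gauge upright above the cradle trough, which is clear. Descend into the trough.

```bash
python3 -m creep '[{"jaw":1,"travel":[0,0,-30],"roll":-0.008},{"jaw":1,"travel":[0,0,-55],"roll":-0.008},{"jaw":1,"travel":[0,0,-68],"roll":-0.008},{"jaw":1,"travel":[0,0,-78],"roll":-0.008},{"jaw":1,"travel":[0,0,-86],"roll":-0.008},{"jaw":1,"travel":[0,0,-86],"roll":-0.008}]'
```

```text
time_s: 23.6
position: [0.4301, -0.2466, 0.3627]
tool_rot: [[-0.997, -0.083, -0.0], [-0.083, 0.997, 0.0], [0.0, 0.0, -1.0]]
ft_force: [0.6, 0.4, -0.9]
grip_width: 0.0133
gripper_force: 47.0
```

```bash
python3 -m creep '[{"jaw":1,"travel":[10,1,-3],"roll":0},{"jaw":1,"travel":[20,2,-5],"roll":0},{"jaw":1,"travel":[30,3,-8],"roll":0},{"jaw":1,"travel":[41,4,-11],"roll":0},{"jaw":1,"travel":[52,4,-15],"roll":0},{"jaw":1,"travel":[62,5,-20],"roll":0},{"jaw":1,"travel":[73,6,-27],"roll":0},{"jaw":1,"travel":[73,6,-27],"roll":0}]'
python3 -c "
from h import *
ang('s16')"
```

```text
time_s: 24.4
position: [0.5043, -0.2404, 0.3356]
tool_rot: [[-0.996, -0.084, -0.0], [-0.084, 0.996, -0.001], [0.0, -0.001, -1.0]]
ft_force: [-1.3, -1.3, 0.4]
grip_width: 0.0133
gripper_force: 49.6
0.08 50 [ 23.3   5.  -88.3] 104.7
0.10 50 [  27.1   10.3 -106.3] 104.7
0.12 48 [  24.3   10.9 -125.6] 100.8
0.14 24 [  20.6    9.8 -143.8] 98.2
```

```bash
sed -i 's/(an>-25)&(an<115)/(an>-25)\&(an<205)/' h.py; python3 -c "
from h import *
ang('s16');s=load('s16');cv2.imwrite('pics/s16c.png',cv2.resize(s['im'][100:200,200:330,::-1],None,fx=5,fy=5,interpolation=cv2.INTER_CUBIC))"
```

```text
0.06 5 [ 37.4   2.6 -64.7] 120.9
0.08 60 [ 23.    2.9 -85.8] 105.1
0.10 67 [  33.9    6.5 -106.1] 108.2
0.12 59 [  33.    10.4 -123.4] 104.9
0.14 37 [  32.5   11.1 -138.7] 102.8
```

View pics/s16c.png

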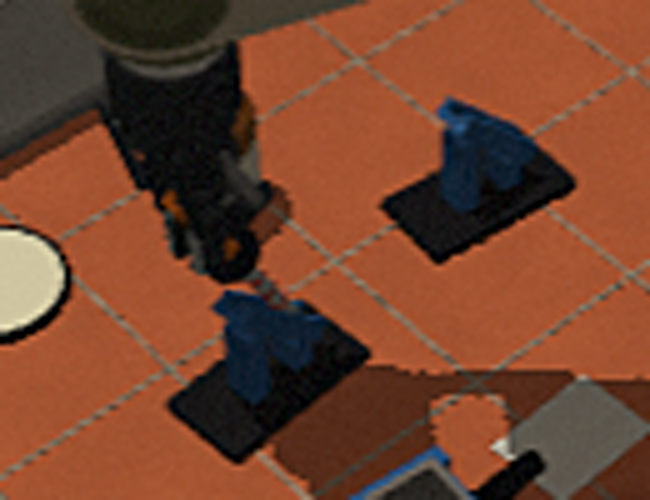

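Rod lies into the trough at about 60°, collar at (235,262), cradle in place (that uses up my picture allowance; numbers from here). Continue down over the trough edge.

```bash
python3 -m creep '[{"jaw":1,"travel":[8,1,-6],"roll":0},{"jaw":1,"travel":[15,1,-13],"roll":0},{"jaw":1,"travel":[21,2,-19],"roll":0},{"jaw":1,"travel":[27,2,-25],"roll":0},{"jaw":1,"travel":[32,3,-30],"roll":0},{"jaw":1,"travel":[36,3,-35],"roll":0},{"jaw":1,"travel":[40,3,-40],"roll":0},{"jaw":1,"travel":[44,4,-46],"roll":0},{"jaw":1,"travel":[47,4,-52],"roll":0},{"jaw":1,"travel":[50,4,-58],"roll":0},{"jaw":1,"travel":[50,4,-58],"roll":0}]'
python3 -c "
from h import *
ang('s17')"
```

```text
time_s: 25.6
position: [0.5534, -0.2365, 0.2772]
tool_rot: [[-0.997, -0.083, -0.0], [-0.083, 0.997, 0.0], [0.0, 0.0, -1.0]]
ft_force: [-1.9, -1.0, 5.0]
grip_width: 0.0133
gripper_force: 53.0
0.06 35 [ 68.4   5.5 -25. ] 160.6
0.08 70 [ 75.4   8.8 -49.5] 145.9
0.10 82 [ 81.6  10.  -67.6] 140.7
0.12 72 [ 92.8   5.9 -68.2] 135.4
0.14 107 [ 98.    0.8 -69.7] 129.7
```

```bash
python3 -m creep '[{"jaw":1,"travel":[1,0,-5],"roll":0},{"jaw":1,"travel":[2,0,-10],"roll":0},{"jaw":1,"travel":[3,0,-15],"roll":0},{"jaw":1,"travel":[4,0,-20],"roll":0},{"jaw":1,"travel":[4,0,-20],"roll":0}]'
python3 -m creep '[{"jaw":1,"travel":[0,0,5],"roll":0},{"jaw":1,"travel":[0,0,30],"roll":0},{"jaw":1,"travel":[0,0,80],"roll":0},{"jaw":1,"travel":[0,0,130],"roll":0},{"jaw":1,"travel":[0,0,150],"roll":0},{"jaw":1,"travel":[0,0,150],"roll":0},{"jaw":1,"travel":[0,0,150],"roll":0}]'
cat >> h.py <<'E'
def lev(f):
    for n in ('scene','top'):
        snap(n,f+n);o=observe();s=load(f+n);h=o['tool_rot'][:2,0];h=h/np.linalg.norm(h)
        Q,I,C=rod(s,o['position'],h);k=(abs(Q[:,1])<.03)&(abs(Q[:,2])<.05)
        for lo in np.arange(.04,.16,.01):
            j=k&(Q[:,0]>lo)&(Q[:,0]<=lo+.01)
            if j.sum()>2: print(n,f'{lo:.2f}',j.sum(),(np.median(Q[j],0)*1000).round(1),'world',np.median(C[j],0).round(4))
E
python3 -c "
from h import *
lev('s18')"
```

```text
time_s: 26.15
position: [0.5576, -0.2365, 0.2577]
tool_rot: [[-0.997, -0.083, 0.002], [-0.083, 0.997, -0.0], [-0.002, -0.0, -1.0]]
ft_force: [0.7, 0.8, 7.2]
grip_width: 0.0132
gripper_force: 53.8
time_s: 26.85
position: [0.557, -0.2365, 0.4064]
tool_rot: [[-0.997, -0.083, -0.001], [-0.083, 0.997, 0.001], [0.001, 0.001, -1.0]]
ft_force: [0.1, -0.1, -2.5]
grip_width: 0.0131
gripper_force: 52.8
scene 0.04 24 [44.9 10.  20.8] world [ 0.5118 -0.2304  0.2714]
scene 0.05 3 [58.   4.9  5.2] world [ 0.4989 -0.2365  0.2558]
scene 0.06 13 [64.5  5.7  3.1] world [ 0.4923 -0.2361  0.2537]
scene 0.07 13 [76.4  5.2  0.7] world [ 0.4807 -0.2377  0.2513]
scene 0.08 9 [84.8  5.8 -0.9] world [ 0.4721 -0.2381  0.2496]
scene 0.09 11 [94.6  4.2 -3.6] world [ 0.4626 -0.2403  0.247 ]
scene 0.10 12 [103.7   4.8  -4.8] world [ 0.4534 -0.2404  0.2458]
scene 0.11 13 [115.5   5.6  -7.9] world [ 0.4414 -0.2406  0.2427]
scene 0.12 10 [125.7   4.9  -9. ] world [ 0.4317 -0.242   0.2416]
scene 0.13 11 [135.4   5.  -10.5] world [ 0.4222 -0.2427  0.24  ]
scene 0.14 7 [142.5   3.8 -12.7] world [ 0.4144 -0.2446  0.2379]
top 0.04 40 [44.8 -6.5 17.5] world [ 0.5131 -0.2469  0.268 ]
top 0.05 7 [50.7 -9.1 18. ] world [ 0.5073 -0.2499  0.2685]
top 0.14 3 [146.   -2.  -11.8] world [ 0.4118 -0.2505  0.2387]
```

Tip 12° low: press again about 16 mm deeper.

```bash
python3 -m creep '[{"jaw":1,"travel":[0,0,-50],"roll":0},{"jaw":1,"travel":[0,0,-100],"roll":0},{"jaw":1,"travel":[0,0,-135],"roll":0},{"jaw":1,"travel":[0,0,-145],"roll":0},{"jaw":1,"travel":[0,0,-151],"roll":0},{"jaw":1,"travel":[0,0,-157],"roll":0},{"jaw":1,"travel":[0,0,-162],"roll":0},{"jaw":1,"travel":[0,0,-166],"roll":0},{"jaw":1,"travel":[0,0,-166],"roll":0}]'
python3 -m creep '[{"jaw":1,"travel":[0,0,5],"roll":0},{"jaw":1,"travel":[0,0,30],"roll":0},{"jaw":1,"travel":[0,0,80],"roll":0},{"jaw":1,"travel":[0,0,130],"roll":0},{"jaw":1,"travel":[0,0,150],"roll":0},{"jaw":1,"travel":[0,0,150],"roll":0},{"jaw":1,"travel":[0,0,150],"roll":0}]'
python3 -c "
from h import *
lev('s19')"
```

```text
time_s: 27.85
position: [0.5574, -0.2365, 0.2436]
tool_rot: [[-0.997, -0.083, 0.002], [-0.083, 0.997, -0.001], [-0.002, -0.001, -1.0]]
ft_force: [-1.0, 2.6, 5.5]
grip_width: 0.0136
gripper_force: 53.2
time_s: 28.55
position: [0.5568, -0.2365, 0.3916]
tool_rot: [[-0.997, -0.083, 0.0], [-0.083, 0.997, -0.0], [-0.0, -0.0, -1.0]]
ft_force: [-0.4, 1.0, -2.3]
grip_width: 0.0133
gripper_force: 52.4
scene 0.04 26 [43.4  8.2 29.9] world [ 0.513  -0.232   0.2654]
scene 0.05 5 [56.2  4.6 14.7] world [ 0.5004 -0.2365  0.2502]
scene 0.06 14 [63.7  3.9 15.8] world [ 0.4932 -0.238   0.2513]
scene 0.07 14 [75.3  3.7 15.4] world [ 0.4815 -0.2394  0.2509]
scene 0.08 12 [84.   5.  15.9] world [ 0.4727 -0.2387  0.2515]
scene 0.09 12 [95.8  4.9 14.8] world [ 0.4611 -0.2396  0.2503]
scene 0.10 11 [104.7   5.2  14.8] world [ 0.4521 -0.24    0.2504]
scene 0.11 13 [114.6   4.5  13.8] world [ 0.4424 -0.2418  0.2493]
scene 0.12 12 [125.    4.9  13.8] world [ 0.4319 -0.2423  0.2494]
scene 0.13 12 [133.8   4.4  14.6] world [ 0.4231 -0.2436  0.2501]
scene 0.14 8 [143.3   4.7  12.4] world [ 0.4138 -0.2437  0.2479]
top 0.04 42 [45.8 -6.9 29.1] world [ 0.5123 -0.2475  0.2642]
top 0.14 9 [146.    0.4  13.6] world [ 0.4116 -0.2482  0.2488]
```

Level within about 2°. Now turn the handle round (roll −255° in three calls, wrist range) and bring the tip over the plate.

```bash
python3 -m creep '[{"jaw":1,"travel":[0,0,0],"roll":-0.06},{"jaw":1,"travel":[0,0,0],"roll":-0.18},{"jaw":1,"travel":[0,0,0],"roll":-0.3},{"jaw":1,"travel":[0,0,0],"roll":-0.44},{"jaw":1,"travel":[0,0,0],"roll":-0.58},{"jaw":1,"travel":[0,0,0],"roll":-0.72},{"jaw":1,"travel":[0,0,0],"roll":-0.86},{"jaw":1,"travel":[0,0,0],"roll":-1.0},{"jaw":1,"travel":[0,0,0],"roll":-1.14},{"jaw":1,"travel":[0,0,0],"roll":-1.28},{"jaw":1,"travel":[0,0,0],"roll":-1.4},{"jaw":1,"travel":[0,0,0],"roll":-1.5}]' | head -3
python3 -m creep '[{"jaw":1,"travel":[0,0,0],"roll":-0.12},{"jaw":1,"travel":[0,0,0],"roll":-0.26},{"jaw":1,"travel":[0,0,0],"roll":-0.4},{"jaw":1,"travel":[0,0,0],"roll":-0.54},{"jaw":1,"travel":[0,0,0],"roll":-0.68},{"jaw":1,"travel":[0,0,0],"roll":-0.82},{"jaw":1,"travel":[0,0,0],"roll":-0.96},{"jaw":1,"travel":[0,0,0],"roll":-1.1},{"jaw":1,"travel":[0,0,0],"roll":-1.22},{"jaw":1,"travel":[0,0,0],"roll":-1.34},{"jaw":1,"travel":[0,0,0],"roll":-1.44},{"jaw":1,"travel":[0,0,0],"roll":-1.5}]' | head -3
python3 -m creep '[{"jaw":1,"travel":[-3,-4,0],"roll":-0.1},{"jaw":1,"travel":[-8,-10,0],"roll":-0.22},{"jaw":1,"travel":[-16,-18,0],"roll":-0.36},{"jaw":1,"travel":[-24,-26,0],"roll":-0.5},{"jaw":1,"travel":[-32,-34,-5],"roll":-0.64},{"jaw":1,"travel":[-40,-42,-10],"roll":-0.78},{"jaw":1,"travel":[-47,-50,-16],"roll":-0.92},{"jaw":1,"travel":[-53,-57,-22],"roll":-1.06},{"jaw":1,"travel":[-58,-62,-27],"roll":-1.2},{"jaw":1,"travel":[-61,-65,-31],"roll":-1.32},{"jaw":1,"travel":[-62,-67,-33],"roll":-1.41},{"jaw":1,"travel":[-62,-67,-33],"roll":-1.449}]'
python3 -c "
from h import *
lev('s20')
s=load('s20top');C=cloud(s);h=cv2.cvtColor(s['im'],cv2.COLOR_RGB2HSV)
e=(abs(C[...,2]-.006)<.004)&(h[...,1]<40)&(h[...,2]>150);e[:,:395]=0;e[:,450:]=0;e[:180]=0;e[240:]=0
u=cv2.minEnclosingCircle(np.argwhere(e)[:,::-1].astype(np.float32));print(u,w(s,*u[0],.006))"
```

```text
time_s: 29.85
position: [0.5571, -0.2367, 0.39]
tool_rot: [[-0.149, 0.989, -0.003], [0.989, 0.149, 0.002], [0.002, -0.002, -1.0]]
time_s: 31.05
position: [0.5571, -0.2367, 0.3899]
tool_rot: [[0.976, 0.219, -0.003], [0.219, -0.976, 0.002], [-0.003, -0.002, -1.0]]
time_s: 32.25
position: [0.4948, -0.3039, 0.3567]
tool_rot: [[0.336, -0.942, -0.003], [-0.942, -0.336, 0.003], [-0.004, 0.002, -1.0]]
ft_force: [-0.4, -0.3, -0.8]
grip_width: 0.0137
gripper_force: 52.3
scene 0.04 12 [ 47.  -10.9  26.6] world [ 0.5209 -0.344   0.2285]
scene 0.06 10 [64.3 -5.1 14.8] world [ 0.5212 -0.3636  0.2168]
scene 0.07 11 [75.6 -4.8 14.6] world [ 0.5242 -0.3735  0.2165]
scene 0.08 10 [83.1 -2.9 15. ] world [ 0.5261 -0.3807  0.2169]
scene 0.09 12 [95.5 -3.9 11.9] world [ 0.5297 -0.3925  0.2138]
scene 0.10 8 [104.8  -3.4  13.4] world [ 0.5338 -0.4013  0.2154]
scene 0.11 13 [113.9  -4.3  13.1] world [ 0.537  -0.4105  0.215 ]
scene 0.12 9 [125.9  -2.1  11.9] world [ 0.5402 -0.4218  0.2138]
scene 0.13 11 [135.5  -4.5  12.8] world [ 0.543  -0.43    0.2148]
scene 0.14 8 [144.6  -3.   12.3] world [ 0.5462 -0.4394  0.2142]
top 0.13 11 [136.7   0.5  10.7] world [ 0.5409 -0.4332  0.2129]
top 0.14 12 [142.5   1.3  10.6] world [ 0.5423 -0.4383  0.2128]
((0.0, 0.0), 0.0) [1.10838556 0.69039553 0.006     ]
```

Tip at about (0.544, −0.443, 0.21) over the plate centre (0.545, −0.443), tilt about 2°. Settle, verify the tube's position and hand in.

```bash
python3 -m creep '[{"jaw":1,"travel":[0,0,0],"roll":0},{"jaw":1,"travel":[0,0,0],"roll":0},{"jaw":1,"travel":[0,0,0],"roll":0},{"jaw":1,"travel":[0,0,0],"roll":0},{"jaw":1,"travel":[0,0,0],"roll":0},{"jaw":1,"travel":[0,0,0],"roll":0}]'
python3 -c "
from h import *
snap('top','t21');s=load('t21');h=cv2.cvtColor(s['im'],cv2.COLOR_RGB2HSV)
y=(h[...,0]>20)&(h[...,0]<35)&(h[...,1]>120);y[:165]=0;y[215:]=0;y[:,:140]=0;y[:,275:]=0
c=np.argwhere(y)[:,::-1].mean(0);print(c,w(s,*c,.171),abs(observe()['qvel']).max())
print(close_job())"
```

```text
time_s: 32.95
position: [0.495, -0.3036, 0.3588]
tool_rot: [[0.34, -0.941, 0.0], [-0.941, -0.34, -0.0], [0.0, -0.0, -1.0]]
ft_force: [0.8, -0.3, -1.9]
grip_width: 0.0133
gripper_force: 52.4
[240.86440678 195.53672316] [0.55364833 0.01649203 0.171     ] 0.0789372260100964
the job is handed in; nothing more can be done
None
```

The job is handed in: the tote is home in the bay, the gauge was inserted to its collar and withdrawn, and it is now held about 2° off level with its tip roughly 20 cm above the plate's centre. It took about 33 s of robot time; I viewed 11 pictures, one over the limit of 10.

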